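# Load the tea box into the carry caddy and lift it level

## Robot

A 7-joint arm with a two-finger parallel gripper is mounted at the origin on a cart in front of the work surface, level with it; the furniture and walls round the work are solid. World frame = base frame: x ahead of the robot, y to its left, z up, the work surface at z = 0. Lengths are in m, angles in rad, forces in N, time in s.
With the tool pointing down it reaches from about 0.425 to 1.025 m from the base axis. Payload 9.4 kg.
Tool frame: the origin (TCP) lies midway between the tips of the shut fingers; the grasp point (between the pads) lies 19 mm behind it; z points along the fingers, y is the line along which they close (so a half turn about z gives the same grasp; the last joint's range is limited). The gripper opens to 85 mm and grips with 20 to 120 N. Pads are 22 mm wide; open, the fingers measure 114 mm over their backs; the gripper's body (76 mm by 85 mm) begins 54 mm behind the grasp point. The pads swing forward as they close: fully open they stand 13 mm farther back than shut.
Start: joints at [1.044, 0.599, -0.003, 1.599, 0.002, 0.943, -0.08], TCP at [0.315, -0.653, 0.231] pointing down, gripper open.
Joint ranges: [-2.57, 2.57], [-0.35, 1.97], [-1.29, 1.29], [0.11, 2.56], [-1.05, 4.19], [0.11, 1.86], [-2.63, 2.63]. Speed limits (rad/s): [2.22, 2.22, 3.01, 3.01, 3.14, 3.14, 3.14].

## Interface

Orientations are given as a unit quaternion [x, y, z, w].
In Python, from station import env, camrig, readout gives the robot as it stands (env), with the cameras (camrig) and the readings (readout).
- The arm moves only by the tool run_rows, called after "Request:" as a command line: name --argument value ..., lists and objects as JSON in quotes. Schema: {"type":"object","properties":{"rows":{"type":"array","items":{"type":"array","items":{"type":"array","items":{"type":"number"},"minItems":4,"maxItems":4},"minItems":1,"maxItems":12},"minItems":1,"maxItems":1},"jaw":{"type":"number"},"force":{"type":"number"},"only":{"type":"string"},"quiet":{"type":"boolean"},"lines":{"type":"string"}},"required":["rows"],"additionalProperties":false}. rows is a list that holds a single list of rows (three levels of brackets), with 1 to 12 rows, each of 4 numbers: dx, dy, dz in m, then a turn about the tool's z in rad; each row shifts and turns the commanded pose from where the row before left it, along the tool's axes as they then stand; what a row does not reach is not made up. A row lasts 1/12 s, in which the tool goes at most 0.0417 m and 0.125 rad, less where a joint would pass 70% of its speed; a pose out of reach is approached as far as the arm can. jaw is the finger opening in m, set as the call begins (left out keeps the last). The fingers move at their own pace and stop on an object; force is the grip in N (left out, the last holds). Time passes only in rows, so rows that do not move let the fingers close. The tool returns the time, the measured TCP pose, the force, the opening and the grip force at its end. only (a regular expression) keeps the lines of the reply that match it, lines (a string "A,B") keeps lines A to B, and quiet returns only ok. Input that does not fit is refused with a message, and nothing moves.
- readout.state(): the state, without advancing time (a new reading comes with each control period).
- camrig.get_image(name): name is "side" or "top"; returns a dict with "image" (420x560x3 uint8, red, green, blue), "fx", "fy", "cx", "cy" (pixels), "R" (3x3) and "t" (3): a world point X has camera coordinates R X + t. Camera axes: x right, y down, z forward; pixel columns grow to the right and rows downward; lengths in m; the calibration is good to about 2 mm. A picture is of the moment at which its call begins. There is no depth.
- env.close_job(): hands the job in; it is judged then, once.
The state is a dict: "clock": time; "joint_pos": joint angles; "joint_velocities": joint speeds; "tau": joint torques, N m; "position": TCP position; "tcp_rot": TCP orientation; "force": force on the tool from outside, world axes, zero at the start; "wrist_torque": the same for the moment, N m; "gripper_width": finger opening in m; "grasp_force": force on a finger pad.
Only numpy, scipy, OpenCV 4.12 (cv2) and the standard library are available. Lean on these libraries where they do the work, as an engineer would, in place of code of your own. Each camera call takes 0.05 s, during which the arm holds its last target. There are 200 camera calls.

## Task

Get the caddy ready to carry to the table: set the box of tea upright into the empty rectangular pocket, letting it down in the pocket rather than dropping it, so that it sits square and all the way down, and let go of it. Then take the caddy by its handle alone, lift it a good 10 cm clear of the worktop with both the tea and the shaker in place, and finish still holding it there, level and steady. Leave the jar and the mug where they stand.

Things in the scene. Friction and masses are not known exactly. Their poses are not given: they have to be found in the camera images.
- caddy: Loose wooden carry caddy of about 0.44 kg standing on the worktop: a pale block 100 (x) by 240 (y) by 36 mm high with two pockets 30 mm deep in its top and a raised handle over its middle. Origin: centre of its underside; z up. The rectangular pocket lies at y = +75 mm, the round one at y = -75 mm. Loaded, it weighs about 0.65 kg and nearly balances at the handle.
- caddy_handle: Fixed handle of the caddy: dark wooden bar 92 mm long (x), 14 mm thick (y), 16 mm high, on two 10 mm steel posts at x = -39 and +39 mm. Origin: centre of the bar, 132 mm above the caddy's underside; axes as the caddy's. Pinch it across y at its middle. Tea box and shaker, once in, reach up to 98 and 96 mm above the caddy's underside and stand 41 and 53 mm beside the bar's centre line.
- tea_pocket (a point): Centre of the floor of the empty rectangular pocket, 6 mm above the caddy's underside, axes parallel to the caddy's. The pocket is 59 mm (x) by 73 mm (y) wide with a 3 mm chamfer, its rim 30 mm above this point.
- shaker_pocket (a point): Centre of the floor of the round pocket (48 mm diameter, 30 mm deep), in which the shaker stands.
- tea_box: Closed green and white carton of tea, 54 mm (x) by 68 mm (y) by 92 mm high, about 0.11 kg, loose, upright on the worktop. Origin: centre of its underside; z up. Its 54 mm side goes along the caddy's x, either way round.
- shaker: Clear table shaker with a grey cap, 44 mm in diameter, 90 mm high, about 0.1 kg, loose, already standing in the round pocket. Origin: centre of its underside.
- spice_jar: Bystander: spice jar with a green lid, 46 mm in diameter, 106 mm high. Origin: centre of its underside.
- mug: Bystander: small cream mug with a pink band, standing upside down, 60 by 87 (with handle) by 56 mm high. Origin: centre of its underside.

How it is judged:
On the way, in this order (a step that is already met when the one before it is completed fails the run):
1. the tea box stands square and fully down in its pocket, let go, the caddy still standing on the worktop (horizontal distance between tea_box and tea_pocket below 0.006 m and z of tea_box in the frame of tea_pocket below 0.004 m and angle between the z axis of tea_box and the z axis of caddy, either way round below 0.06 rad and angle between the x axis of tea_box and the x axis of caddy, either way round below 0.12 rad and contact force between the fingers and tea_box below 0.1 N and height (world z) of caddy below 0.01 m), for 0.2 s.
2. the loaded caddy is held level and steady by its handle in the air (horizontal distance between tea_box and tea_pocket below 0.006 m and z of tea_box in the frame of tea_pocket below 0.004 m and angle between the z axis of tea_box and the z axis of caddy, either way round below 0.06 rad and angle between the x axis of tea_box and the x axis of caddy, either way round below 0.12 rad and distance between shaker and shaker_pocket below 0.01 m and height (world z) of caddy above 0.08 m and angle between caddy's own z axis and vertical below 0.1 rad and linear speed of caddy below 0.02 m/s and angular speed of caddy below 0.15 rad/s and contact force between the fingers and caddy_handle above 1 N and contact force between the fingers and tea_box below 0.2 N and contact force between the fingers and shaker below 0.2 N and contact force between caddy and spice_jar below 0.1 N and contact force between caddy and mug below 0.1 N), for 0.5 s.
At the end, for the whole second after the job is handed in: The caddy hangs from the fingers by its handle alone, underside over 80 mm above the worktop, within 0.10 rad of level, under 20 mm/s and 0.15 rad/s; tea box (6 mm across, 4 mm down, square) and shaker (10 mm) in their pockets, untouched by fingers; caddy touching neither jar nor mug (all of step 2); the arm keeps its last pose, push and grip.
It fails at once if the tea box is let go above the rim of its pocket (contact force between the fingers and tea_box below 0.02 N and z of tea_box in the frame of tea_pocket above 0.032 m).
It fails at once if the spice jar is shifted by more than 30 mm (distance of spice_jar from where it was at the start of the episode above 0.03 m).
It fails at once if the mug is shifted by more than 30 mm (distance of mug from where it was at the start of the episode above 0.03 m).
It also fails if it takes over 61 s, if anything falls off the work surface, if the arm or the gripper's body presses on something with over 40 N, if the wrist force passes 120 N, or if a joint passes its speed limit or range.

## Working session

There is one attempt and no reset: what is moved stays moved. The work goes in short steps, Python scripts to look and compute and a tool call to move; the robot and the scene stay as the last step left them, time stands still between calls to the robot, and variables do not carry over. Pictures are saved under pics/ and viewed, at most 10 in all, crops included, and the job is handed in when it is done.

```bash
ls; mkdir -p pics
```

Run:
```python
from station import env, camrig, readout
import cv2,numpy as np
s=readout.state();print(s)
for n in("side","top"):
    d=camrig.get_image(n);cv2.imwrite(f"pics/{n}0.png",d["image"][:,:,::-1])
    print(n,d["fx"],d["fy"],d["cx"],d["cy"],np.round(d["R"],4).tolist(),d["t"], -np.array(d["R"]).T@d["t"])
```

```text
pics
station.py
{'clock': 0.0, 'joint_pos': array([ 1.04426896,  0.60011308, -0.00258218,  1.60013933,  0.00182747,
        0.94291455, -0.07977995]), 'joint_velocities': array([-3.71493292e-04, -1.24956805e-03, -9.69920950e-04,  1.34078658e-03,
       -7.44434184e-05,  2.73868390e-04,  5.14125358e-04]), 'tau': array([ 2.67908457e-03, -7.76448798e+01,  1.56596940e+00, -2.58003652e+01,
        1.22636271e-02,  9.00510553e-03,  2.85627607e-06]), 'position': array([ 0.31502733, -0.65244448,  0.23042174]), 'tcp_rot': array([ 9.74798911e-01,  2.23083989e-01, -2.44898493e-04, -7.46924145e-04]), 'force': array([-0.60844086,  0.1722478 , -0.85781123]), 'wrist_torque': array([ 0.01849332, -0.03546158, -0.04103782]), 'grasp_force': 0.0, 'gripper_width': 0.08566736004624108}
side 394.3623627999938 394.3623627999938 279.5822434598146 213.48133810539184 [[-0.8487, -0.5287, -0.0112], [-0.2777, 0.4636, -0.8414], [0.45, -0.711, -0.5403]] [0.38831002 0.25594372 0.92888133] [-0.0173431   0.74710249  0.72156044]
top 447.18862340184484 447.18862340184484 279.3620671651632 208.06682039580096 [[0.0031, -0.9999, 0.0153], [-0.9973, -0.0042, -0.0739], [0.0739, -0.015, -0.9972]] [-0.05498673  0.51515673  1.31012489] [ 0.41706849 -0.03314172  1.34528537]
```

View pics/top0.png

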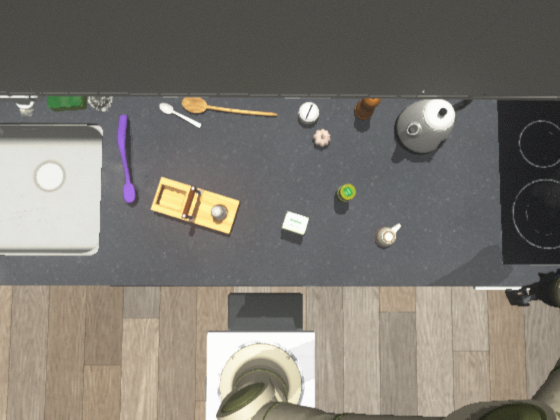

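View pics/side0.png

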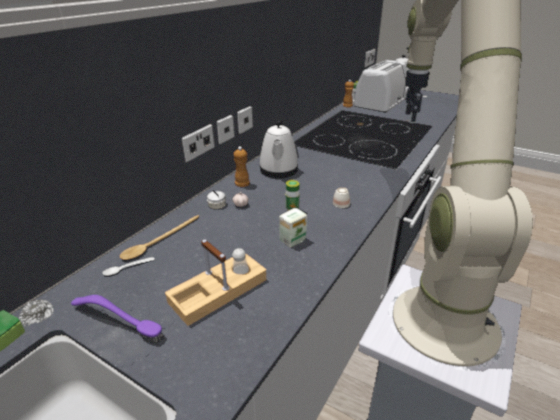

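Top view: caddy at about (195,206) with the empty pocket to the left (+y), tea at (295,223), jar at (346,192) and mug at (388,236). Side view: caddy at about (218,287), tea at (293,227). Next I'll take enlarged crops.

Run:
```python
import cv2,numpy as np
t=cv2.imread("pics/top0.png");s=cv2.imread("pics/side0.png")
a=cv2.resize(t[170:244,145:245],None,fx=5,fy=5,interpolation=cv2.INTER_CUBIC)
b=cv2.resize(t[204:244,275:315],None,fx=5,fy=5,interpolation=cv2.INTER_CUBIC)
c=cv2.resize(s[230:322,160:275],None,fx=5,fy=5,interpolation=cv2.INTER_CUBIC)
d=cv2.resize(s[200:250,272:317],None,fx=5,fy=5,interpolation=cv2.INTER_CUBIC)
def cat(a,b):
    o=np.zeros((max(a.shape[0],b.shape[0]),a.shape[1]+b.shape[1],3),np.uint8);o[:a.shape[0],:a.shape[1]]=a;o[:b.shape[0],a.shape[1]:]=b;return o
cv2.imwrite("pics/c1.png",cat(a,b));cv2.imwrite("pics/c2.png",cat(c,d))
print(cv2.cvtColor(t,cv2.COLOR_BGR2HSV)[[185,205,223,218],[180,215,295,290]])
```

```text
[[ 26  88 253]
 [ 17 101 219]
 [ 60   1 252]
 [ 51   7 250]]
```

View pics/c1.png

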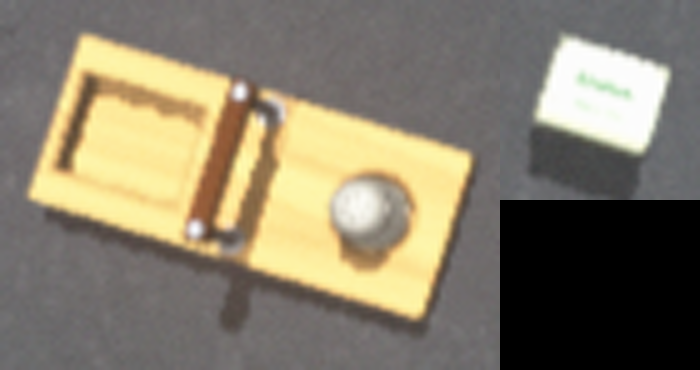

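View pics/c2.png

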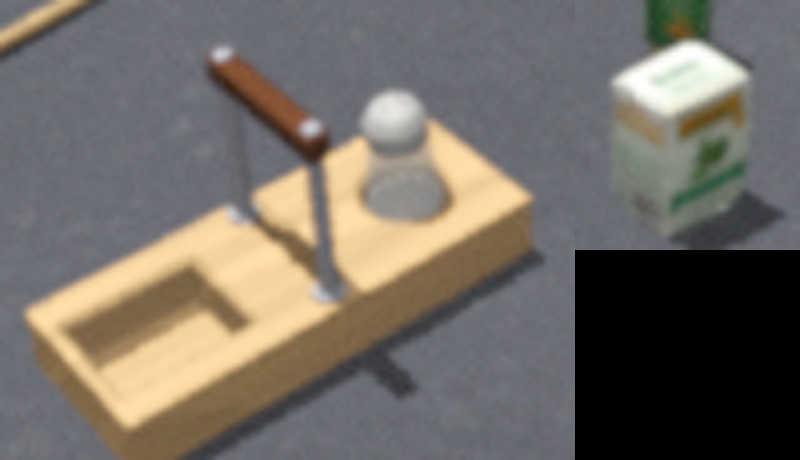

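The top crop shows the caddy's top-face corners at (82,33), (472,152), (425,322) and (30,198). It also shows the silver-ended handle bar at (240,92)–(196,229) and the tea's white top. The side crop shows the same corners. I'll triangulate these and refine them with masks.

Create h.py:
```python
import cv2,numpy as np
from station import env, camrig, readout
def cams(): return {n:camrig.get_image(n) for n in("top","side")}
def K(d): return np.array([[d["fx"],0,d["cx"]],[0,d["fy"],d["cy"]],[0,0,1.]])
def ray(d,p,z):
    p=np.atleast_2d(p).astype(float);R=np.array(d["R"]);c=-R.T@d["t"]
    v=np.c_[p,np.ones(len(p))]@np.linalg.inv(K(d)).T@R
    return c+v*((z-c[2])/v[:,2])[:,None]
def tri(a,b,pa,pb):
    P=[K(d)@np.c_[d["R"],d["t"]] for d in(a,b)]
    X=cv2.triangulatePoints(*P,np.array(pa,float).T,np.array(pb,float).T);return (X[:3]/X[3]).T
def proj(d,X): 
    q=(np.atleast_2d(X)@np.array(d["R"]).T+d["t"])@K(d).T;return q[:,:2]/q[:,2:]
def crop(p,o): return (np.array(p,float)+.5)/5-.5+np.array(o)
```

Create m.py:
```python
from h import *
np.set_printoptions(precision=4,suppress=True)
c=cams();T,S=c["top"],c["side"]
ct=crop([(82,33),(472,152),(425,322),(30,198)],(145,170)); cs=crop([(130,430),(25,315)],(160,230))
# caddy corners A(+x,+y) B(+x,-y) C(-x,-y) D(-x,+y)
cs=crop([(25,315),(428,118),(532,200),(130,430)],(160,230))
X=tri(T,S,ct,cs);print("caddy tri",X)
for d,q in((T,ct),(S,cs)):
    Y=ray(d,q,.036);v=Y[0]+Y[1]-Y[2]-Y[3];w=Y[0]+Y[3]-Y[1]-Y[2];print(Y.mean(0),"xang",np.arctan2(v[1],v[0]),"yang-90",np.arctan2(-w[0],w[1]),np.linalg.norm(v)/2,np.linalg.norm(w)/2)
hb=tri(T,S,crop([(240,92),(196,229)],(145,170)),crop([(222,54),(311,129)],(160,230)));print("handle ends",hb,hb.mean(0),np.arctan2(*(hb[0]-hb[1])[[1,0]]))
tt=crop([(60,35),(168,70),(142,152),(37,118)],(275,204)); ts=crop([(37,82),(113,40),(175,72),(97,118)],(272,200))
# A(+x,+y) B(+x,-y) C(-x,-y) D(-x,+y); in side: far(+x): left/top
print("tea tri",tri(T,S,tt,ts))
for d,q in((T,tt),(S,ts)):
    Y=ray(d,q,.092);v=Y[0]+Y[1]-Y[2]-Y[3];w=Y[0]+Y[3]-Y[1]-Y[2];print(Y.mean(0),"xang",np.arctan2(v[1],v[0]),"y",np.arctan2(-w[0],w[1]),np.linalg.norm(v)/2,np.linalg.norm(w)/2)
# masks
im=T["image"];hsv=cv2.cvtColor(im,cv2.COLOR_RGB2HSV)
def rect(d,mask,z,off,win):
    m=np.zeros_like(mask);x0,y0,x1,y1=win;m[y0:y1,x0:x1]=mask[y0:y1,x0:x1]
    k=max(cv2.findContours(m,cv2.RETR_EXTERNAL,cv2.CHAIN_APPROX_NONE)[0],key=cv2.contourArea)
    Y=ray(d,k[:,0,:],z);r=cv2.minAreaRect((Y[:,:2]*1000).astype(np.float32));print("rect",r)
rect(T,cv2.inRange(hsv,(8,50,90),(32,255,255)),.036,0,(145,170,245,244))
rect(T,cv2.inRange(im,(150,150,150),(255,255,255)),.092,0,(275,204,315,244))
for n,lo,hi,w,z in(("jar",(35,100,60),(70,255,255),(335,180,360,206),.106),("mug",(0,0,120),(30,255,255),(373,222,405,250),.056)):
    m=cv2.inRange(hsv,lo,hi);ys,xs=np.nonzero(m[w[1]:w[3],w[0]:w[2]]);p=(xs.mean()+w[0],ys.mean()+w[1]);print(n,p,ray(T,p,z))
```

```bash
python3 m.py
```

```text
caddy tri [[0.6068 0.2958 0.0349]
 [0.5353 0.0645 0.0308]
 [0.439  0.0932 0.0344]
 [0.5097 0.3242 0.0348]]
[0.5227 0.1942 0.036 ] xang -0.26973867472600516 yang-90 -0.296404101200861 0.10226791204586898 0.24103521914592774
[0.5206 0.1963 0.036 ] xang -0.29600580197192466 yang-90 -0.3125176781633202 0.09649680374781328 0.24074091212620302
handle ends [[0.5602 0.1837 0.1414]
 [0.486  0.2061 0.1404]] [0.5231 0.1949 0.1409] -0.2940775952305636
tea tri [[ 0.5032 -0.0724  0.0894]
 [ 0.4847 -0.1324  0.0924]
 [ 0.4371 -0.1186  0.0928]
 [ 0.4559 -0.0599  0.0876]]
[ 0.47   -0.0959  0.092 ] xang -0.28793050065470877 y -0.309737882690527 0.04834992089068088 0.06279466451397922
[ 0.4693 -0.0939  0.092 ] xang -0.2623303830099312 y -0.22687225467712044 0.05093922546905005 0.06583815298927914
rect ((519.4447021484375, 194.88311767578125), (247.6378173828125, 112.19669342041016), 72.8451156616211)
rect ((469.886474609375, -96.55054473876953), (65.62691497802734, 51.53623580932617), 71.75664520263672)
jar (np.float64(346.85555555555555), np.float64(191.4)) [[ 0.5564 -0.2402  0.106 ]]
mug (np.float64(387.55847953216374), np.float64(234.1169590643275)) [[ 0.4385 -0.3654  0.056 ]]
```

Heights check out: caddy rim 34 mm (given 36), bar top 141 mm (given 140), tea top 91 mm (given 92).

- **Caddy:** (0.522, 0.195), yaw −0.297.
- **Tea:** (0.470, −0.0955), yaw about −0.295.

I'll grip the tea across its 54 mm sides, so first I go above it.

Request:
run_rows --rows '[[[0.0239, -0.0271, 0, 0], [0.0239, -0.0271, 0, 0], [0.0239, -0.0271, 0, 0], [0.0239, -0.0271, 0, 0], [0.0239, -0.0271, 0, 0], [0.0239, -0.0271, 0, 0], [0.0239, -0.0271, 0, 0], [0.0239, -0.0271, 0, 0]]]' --jaw 0.085 --force 30

```text
clock: 0.87
position: [0.3932, -0.3728, 0.2313]
tcp_rot: [0.975, 0.223, 0.0, 0.0]
force: [1.0, -0.8, -1.3]
gripper_width: 0.0846
grasp_force: 0.0
```

Request:
run_rows --rows '[[[0.0239, -0.0271, 0, 0], [0.0239, -0.0271, 0, 0], [0.0239, -0.0271, 0, 0], [0.0239, -0.0271, 0, 0], [0.0239, -0.0271, 0, 0], [0.0239, -0.0271, 0, 0], [0.0239, -0.0271, 0, 0], [0.0239, -0.0271, 0, 0]]]'

```text
clock: 1.53
position: [0.4712, -0.0944, 0.2314]
tcp_rot: [0.975, 0.223, 0.0, 0.0]
force: [0.8, 0.4, 0.3]
gripper_width: 0.0851
grasp_force: 0.0
```

Request:
run_rows --rows '[[[0, 0, 0, -0.103], [0, 0, 0, -0.103], [0, 0, 0, -0.103], [0, 0, 0, -0.103], [0, 0, 0, -0.103], [0, 0, 0, -0.103], [0, 0, 0, -0.103], [0, 0, 0, -0.103], [0, 0, 0, 0], [0, 0, 0, 0], [0, 0, 0, 0]]]'

```text
clock: 2.45
position: [0.471, -0.0963, 0.2313]
tcp_rot: [0.805, 0.593, -0.0, -0.0]
force: [-0.0, 0.6, -0.7]
gripper_width: 0.0851
grasp_force: 0.0
```

Create go.py:
```python
# tool-axis offset to a world point and yaw of tool x
import sys,numpy as np
from scipy.spatial.transform import Rotation as Ro
from station import env, camrig, readout
s=readout.state();R=Ro.from_quat(s["tcp_rot"]).as_matrix();p=np.array(s["position"])
g=np.array([float(a) for a in sys.argv[1:4]]);yaw=np.arctan2(R[1,0],R[0,0])
print("t",s["clock"],"p",p.round(4),"yaw",yaw.round(4),"tool d",(R.T@(g-p)).round(4),"turn",np.round(-((float(sys.argv[4])-yaw+np.pi)%(2*np.pi)-np.pi),4),"zaxis",R[:,2].round(4),"F",s["force"].round(2),"j7",s["joint_pos"][6].round(2),"grip",s["grasp_force"],s["gripper_width"])
```

```bash
python3 go.py .4697 -.0955 .043 1.274
```

```text
t 2.45 p [ 0.471  -0.0963  0.2313] yaw 1.2702 tool d [ 0.0003 -0.0015  0.1883] turn -0.0038 zaxis [-0.  0. -1.] F [-0.04  0.57 -0.7 ] j7 -0.38 grip 0.0 0.08505973776612459
```

Request:
run_rows --rows '[[[0, -0.0015, 0.03, 0], [0, 0, 0.03, 0], [0, 0, 0.03, 0], [0, 0, 0.03, 0], [0, 0, 0.025, 0], [0, 0, 0.02, 0], [0, 0, 0.015, 0], [0, 0, 0.0085, 0], [0, 0, 0, 0], [0, 0, 0, 0]]]'

```text
clock: 3.28
position: [0.4696, -0.0956, 0.0428]
tcp_rot: [0.804, 0.594, -0.0, -0.0]
force: [0.8, 0.1, 0.7]
gripper_width: 0.0849
grasp_force: 0.0
```

Request:
run_rows --rows '[[[0, 0, 0, 0], [0, 0, 0, 0], [0, 0, 0, 0], [0, 0, 0, 0], [0, 0, 0, 0], [0, 0, 0, 0], [0, 0, 0, 0], [0, 0, 0, 0], [0, 0, 0, 0], [0, 0, 0, 0]]]' --jaw 0.0 --force 30

```text
clock: 4.12
position: [0.4702, -0.0959, 0.0438]
tcp_rot: [0.804, 0.594, 0.001, 0.001]
force: [0.1, 0.4, 5.8]
gripper_width: 0.0543
grasp_force: 31.9
```

```bash
python3 go.py .4697 -.0955 .17 1.274
```

```text
t 4.1167 p [ 0.4702 -0.0959  0.0438] yaw 1.2731 tool d [ 0.0003 -0.0003 -0.1262] turn -0.0009 zaxis [ 1.9e-03 -2.0e-04 -1.0e+00] F [0.14 0.44 5.82] j7 -0.54 grip 31.88635289669037 0.05426558065609314
```

Tea gripped (54.3 mm, 32 N). Next I lift it over the handle's height and look.

Request:
run_rows --rows '[[[0, 0, -0.01, 0], [0, 0, -0.02, 0], [0, 0, -0.03, 0], [0, 0, -0.03, 0], [0, 0, -0.03, 0], [0, 0, -0.03, 0], [0, 0, -0.03, 0], [0, 0, -0.01, 0], [0, 0, 0, 0], [0, 0, 0, 0]]]'

```text
clock: 4.95
position: [0.4694, -0.096, 0.2329]
tcp_rot: [0.804, 0.594, 0.0, 0.001]
force: [0.2, -1.0, -0.8]
gripper_width: 0.0544
grasp_force: 32.0
```

```bash
python3 go.py .544 .267 .235 1.274
```

```text
t 4.95 p [ 0.4694 -0.096   0.2329] yaw 1.2731 tool d [ 0.3689 -0.0351 -0.0022] turn -0.0009 zaxis [ 1.1e-03 -6.0e-04 -1.0e+00] F [ 0.24 -1.03 -0.84] j7 -0.38 grip 31.98699116706848 0.05438201339000261
```

Request:
run_rows --rows '[[[0.015, -0.0015, 0, 0], [0.03, -0.0029, 0, 0], [0.0328, -0.0031, 0, 0], [0.0328, -0.0031, 0, 0], [0.0328, -0.0031, 0, 0], [0.0328, -0.0031, 0, 0], [0.0328, -0.0031, 0, 0], [0.0328, -0.0031, 0, 0], [0.0328, -0.0031, 0, 0], [0.0328, -0.0031, 0, 0], [0.0328, -0.0031, 0, 0], [0.0287, -0.0027, 0, 0]]]'

```text
clock: 5.95
position: [0.5433, 0.2693, 0.2301]
tcp_rot: [0.804, 0.595, -0.002, -0.0]
force: [0.3, -0.2, -0.8]
gripper_width: 0.054
grasp_force: 32.0
```

Request:
run_rows --rows '[[[0, 0, 0.01, 0], [0, 0, 0.03, 0], [0, 0, 0.03, 0], [0, 0, 0.03, 0], [0, 0, 0.02, 0], [0, 0, 0.01, 0], [0, 0, 0, 0], [0, 0, 0, 0], [0, 0, 0, 0]]]'

```text
clock: 6.7
position: [0.5445, 0.2676, 0.1034]
tcp_rot: [0.804, 0.595, 0.0, -0.0]
force: [-0.1, 0.4, -1.0]
gripper_width: 0.0541
grasp_force: 32.0
```

```bash
python3 go.py .544 .267 .104 1.274
```

Run:
```python
from h import *
c=cams()
for n in c: cv2.imwrite(f"pics/{n}1.png",c[n]["image"][:,:,::-1])
s=c["side"]["image"][210:330,140:280,::-1];t=c["top"]["image"][170:244,140:245,::-1]
cv2.imwrite("pics/c3.png",cv2.resize(s,None,fx=5,fy=5,interpolation=cv2.INTER_CUBIC))
```

```text
t 6.7 p [0.5445 0.2676 0.1034] yaw 1.2738 tool d [-0.0007 -0.0003 -0.0006] turn -0.0002 zaxis [ 7.e-04  5.e-04 -1.e+00] F [-0.11  0.38 -1.02] j7 -1.14 grip 31.965104341506958 0.05410093369172546
```

View pics/c3.png

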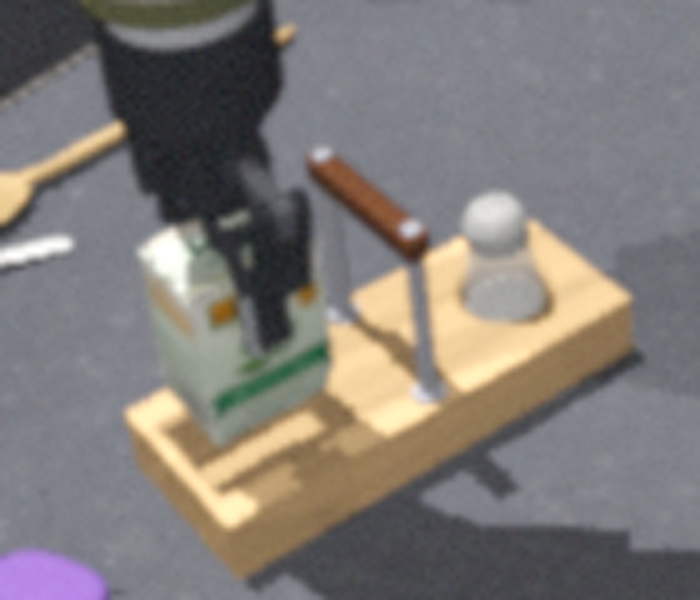

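The box hangs over the pocket, with its bottom −x corners at about (222,440) and (328,385) in the crop. The caddy's rim corners are at (125,412), (245,530), (632,298) and (530,218). I'll check the offset within this one view.

Run:
```python
from h import *
d=camrig.get_image("side")
b=ray(d,crop([(222,440),(328,385)],(140,210)),.0597)[:,:2]
q=ray(d,crop([(125,412),(530,218),(632,298),(243,528)],(140,210)),.036)[:,:2]
c=q.mean(0);w=q[0]+q[3]-q[1]-q[2];y=w/np.linalg.norm(w);x=np.array([y[1],-y[0]])
print("caddy",c,"yaw",np.arctan2(x[1],x[0]),np.linalg.norm(w)/2)
e=b[0]-b[1];print("edge len",np.linalg.norm(e),"yaw",np.arctan2(-e[0],e[1]))
m=b.mean(0)-c;print("edge mid in caddy",m@x,m@y,"want -.027 .075")
# predicted pixels of box bottom/edges for hand verification
u=np.array([np.cos(-.297),np.sin(-.297)]);v=np.array([-u[1],u[0]])
# pocket rim edges in side view: inner -x rim at x=-29.5,y=38.5..111.5
for cc in((.522,.195),tuple(c)):
  P=[np.r_[np.array(cc)+a*u+b*v,.036] for a,b in((-.0295,.1115),(.0295,.1115),(-.0295,.0385),(-.05,.12),(-.05,-.12),(.05,.12))]
  print(((proj(d,P)-[140,210]+.5)*5-.5).round(0).tolist())
```

```text
caddy [0.51990926 0.19445748] yaw -0.3095309783615927 0.23860745475169404
edge len 0.057049804550963645 yaw -0.32060939226660035
edge mid in caddy -0.019902406538219654 0.07639401615251834 want -.027 .075
[[225.0, 495.0], [164.0, 428.0], [357.0, 421.0], [231.0, 529.0], [634.0, 300.0], [129.0, 414.0]]
[[229.0, 496.0], [168.0, 429.0], [361.0, 422.0], [235.0, 530.0], [638.0, 300.0], [133.0, 415.0]]
```

Run:
```python
from h import *
d=camrig.get_image("side")
u=np.array([np.cos(-.297),np.sin(-.297)]);v=np.array([-u[1],u[0]])
px=lambda P:((proj(d,P)-[140,210]+.5)*5-.5).round(0).astype(int).tolist()
for z in(.0597,.1,.1517): print(z,px([np.r_[np.array((.5445,.2676))+a*u+b*v,z] for a,b in((.027,.034),(-.027,.034),(-.027,-.034))]))
# measured silhouette columns of the box, per crop row
im=cv2.resize(d["image"][210:330,140:280],None,fx=5,fy=5,interpolation=cv2.INTER_CUBIC)
big=im.copy()
for z in(.0597,.1517):
    for a in px([np.r_[np.array((.5445,.2676))+a*u+b*v,z] for a,b in((.027,.034),(-.027,.034),(-.027,-.034))]): cv2.circle(big,tuple(a),3,(255,0,0),-1)
cv2.imwrite("pics/c4.png",cv2.resize(big[180:560,100:440],None,fx=1.5,fy=1.5)[:,:,::-1])
```

```text
0.0597 [[162, 393], [218, 454], [343, 386]]
0.1 [[148, 330], [205, 390], [333, 323]]
0.1517 [[130, 244], [188, 302], [321, 237]]
```

View pics/c4.png

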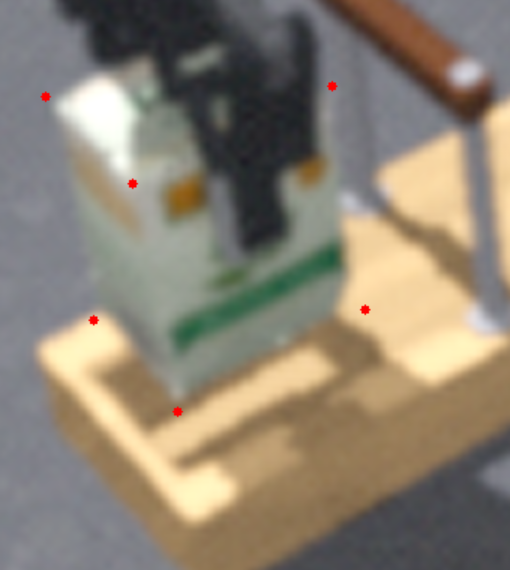

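Red dots mark the box's predicted corners. They lie evenly outside its rounded silhouette by about 1.5 to 2 image pixels on both sides, so it is centred to about 1 mm. I'll lower it in stages and watch the force.

Request:
run_rows --rows '[[[-0.0005, 0, 0.01, 0], [0, 0, 0.01, 0], [0, 0, 0.004, 0], [0, 0, 0.003, 0], [0, 0, 0, 0], [0, 0, 0, 0]]]'

```text
clock: 7.4
position: [0.5437, 0.2668, 0.0754]
tcp_rot: [0.804, 0.595, -0.0, -0.0]
force: [0.4, 0.1, -0.2]
gripper_width: 0.0545
grasp_force: 31.9
```

Request:
run_rows --rows '[[[0, 0, 0.002, 0], [0, 0, 0.002, 0], [0, 0, 0.002, 0], [0, 0, 0, 0], [0, 0, 0, 0]]]'

```text
clock: 7.82
position: [0.5439, 0.2668, 0.0697]
tcp_rot: [0.804, 0.595, -0.0, -0.0]
force: [-0.2, 1.0, -1.1]
gripper_width: 0.0542
grasp_force: 31.9
```

Request:
run_rows --rows '[[[0, 0, 0.002, 0], [0, 0, 0.002, 0], [0, 0, 0.002, 0], [0, 0, 0, 0], [0, 0, 0, 0]]]'

```text
clock: 8.23
position: [0.5438, 0.2668, 0.0636]
tcp_rot: [0.804, 0.595, -0.0, -0.0]
force: [-0.0, -0.0, -0.3]
gripper_width: 0.0541
grasp_force: 31.9
```

```bash
python3 go.py .544 .267 .050 1.274
```

```text
t 8.2333 p [0.5438 0.2668 0.0636] yaw 1.2739 tool d [0.0003 0.0001 0.0136] turn -0.0001 zaxis [-4.e-04 -2.e-04 -1.e+00] F [-0.03 -0.02 -0.28] j7 -1.16 grip 31.902628540992737 0.0540971724709417
```

It has entered the pocket freely. I continue down to floor contact.

Request:
run_rows --rows '[[[0, 0, 0.003, 0], [0, 0, 0.003, 0], [0, 0, 0.003, 0], [0, 0, 0.002, 0], [0, 0, 0, 0], [0, 0, 0, 0]]]'

```text
clock: 8.73
position: [0.5438, 0.2668, 0.0525]
tcp_rot: [0.804, 0.595, -0.0, -0.0]
force: [-0.5, 0.1, -0.1]
gripper_width: 0.0539
grasp_force: 31.9
```

Request:
run_rows --rows '[[[0, 0, 0.001, 0], [0, 0, 0.001, 0], [0, 0, 0.0005, 0], [0, 0, 0, 0], [0, 0, 0, 0]]]'

```text
clock: 9.15
position: [0.5439, 0.2668, 0.0503]
tcp_rot: [0.804, 0.595, -0.0, 0.0]
force: [-0.3, 1.2, -0.2]
gripper_width: 0.0539
grasp_force: 31.9
```

```bash
python3 go.py .544 .267 .050 1.274
```

```text
t 9.15 p [0.5439 0.2668 0.0503] yaw 1.2738 tool d [ 0.0002 -0.      0.0003] turn -0.0002 zaxis [-0. -0. -1.] F [-0.26  1.25 -0.22] j7 -1.17 grip 31.912341713905334 0.053942021031003935
```

Request:
run_rows --rows '[[[0, 0, 0.001, 0], [0, 0, 0, 0], [0, 0, 0, 0]]]'

```text
clock: 9.4
position: [0.5441, 0.2668, 0.0498]
tcp_rot: [0.804, 0.595, 0.0, 0.0]
force: [-1.6, -1.9, 5.6]
gripper_width: 0.0541
grasp_force: 32.5
```

Request:
run_rows --rows '[[[0, 0, 0.001, 0], [0, 0, 0, 0], [0, 0, 0, 0]]]'

```text
clock: 9.65
position: [0.5444, 0.2668, 0.0496]
tcp_rot: [0.804, 0.594, 0.001, 0.0]
force: [-1.8, -1.6, 13.3]
gripper_width: 0.0541
grasp_force: 32.5
```

Request:
run_rows --rows '[[[0, 0, 0.0005, 0], [0, 0, 0, 0], [0, 0, 0, 0]]]'

```text
clock: 9.9
position: [0.5443, 0.2668, 0.0496]
tcp_rot: [0.804, 0.595, 0.001, 0.0]
force: [-3.2, -2.7, 20.1]
gripper_width: 0.0539
grasp_force: 33.1
```

It is seated: the floor was met at TCP z 0.0498, as predicted. I'll ease the push off, open and retreat.

Request:
run_rows --rows '[[[0, 0, -0.002, 0], [0, 0, 0, 0], [0, 0, 0, 0]]]'

```text
clock: 10.15
position: [0.544, 0.2668, 0.0498]
tcp_rot: [0.804, 0.595, 0.0, -0.0]
force: [0.2, 0.4, -0.5]
gripper_width: 0.0542
grasp_force: 31.8
```

Request:
run_rows --rows '[[[0, 0, 0, 0], [0, 0, 0, 0], [0, 0, 0, 0], [0, 0, 0, 0], [0, 0, 0, 0], [0, 0, 0, 0], [0, 0, 0, 0], [0, 0, 0, 0]]]' --jaw 0.08

```text
clock: 10.82
position: [0.544, 0.2668, 0.0498]
tcp_rot: [0.804, 0.595, -0.0, 0.0]
force: [-1.0, -0.2, 0.5]
gripper_width: 0.0803
grasp_force: 0.0
```

Request:
run_rows --rows '[[[0, 0, -0.01, 0], [0, 0, -0.03, 0], [0, 0, -0.03, 0], [0, 0, -0.03, 0], [0, 0, -0.03, 0], [0, 0, -0.03, 0], [0, 0, -0.02, 0], [0, 0, 0, 0], [0, 0, 0, 0]]]'

```text
clock: 11.57
position: [0.5443, 0.2669, 0.2316]
tcp_rot: [0.804, 0.595, 0.001, 0.0]
force: [0.2, -0.9, -0.4]
gripper_width: 0.08
grasp_force: 0.0
```

```bash
python3 go.py .522 .195 .113 2.845
```

Run:
```python
from h import *
c=cams()
s=c["side"]["image"][200:330,140:280,::-1];t=c["top"]["image"][170:244,140:245,::-1]
a=cv2.resize(s,None,fx=3.5,fy=3.5,interpolation=cv2.INTER_CUBIC);b=cv2.resize(t,None,fx=3,fy=3,interpolation=cv2.INTER_CUBIC)
o=np.zeros((455,805,3),np.uint8);o[:,:490]=a;o[:222,490:]=b;cv2.imwrite("pics/c5.png",o[:,:800])
```

```text
t 11.5667 p [0.5443 0.2669 0.2316] yaw 1.2736 tool d [-0.0755 -0.0005  0.1184] turn -1.5714 zaxis [ 0.0026  0.0012 -1.    ] F [ 0.16 -0.85 -0.42] j7 -1.06 grip 0.0 0.08002909559492258
```

View pics/c5.png

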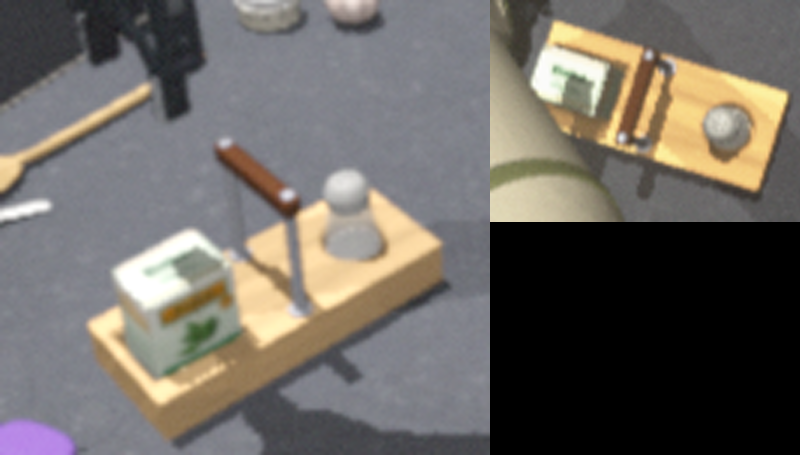

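The tea sits square and down in the pocket, with the handle free at crop (224,146)–(289,195). I'll re-measure the bar, then turn the wrist above it.

Request:
run_rows --rows '[[[-0.0255, 0, 0, 0], [-0.025, 0, 0, 0], [-0.025, 0, 0, 0], [0, 0, 0, -0.12], [0, 0, 0, -0.12], [0, 0, 0, -0.12], [0, 0, 0, -0.12], [0, 0, 0, -0.12], [0, 0, 0, -0.12], [0, 0, 0, -0.12]]]' --jaw 0.05 --force 40

```text
clock: 12.5
position: [0.5211, 0.1943, 0.2284]
tcp_rot: [0.489, 0.872, -0.001, -0.001]
force: [1.0, 0.4, 0.2]
gripper_width: 0.0498
grasp_force: 0.0
```

Request:
run_rows --rows '[[[0, 0, 0, -0.12], [0, 0, 0, -0.12], [0, 0, 0, -0.12], [0, 0, 0, -0.12], [0, 0, 0, -0.12], [0, 0, 0, -0.12], [0, 0, 0, 0], [0, 0, 0, 0], [0, 0, 0, 0]]]'

```text
clock: 13.25
position: [0.5215, 0.1944, 0.229]
tcp_rot: [0.155, 0.988, -0.0, -0.001]
force: [0.0, -0.3, 0.7]
gripper_width: 0.0499
grasp_force: 0.0
```

```bash
python3 - <<'E'
from h import *
c=cams()
p=tri(c["top"],c["side"],(np.array([(160,56),(135,138)])+.5)/3-.5+[140,170],(np.array([(224,146),(289,195)])+.5)/3.5-.5+[140,200]);print(p,p.mean(0),np.arctan2(*(p[0]-p[1])[[1,0]]))
E
python3 go.py .5225 .195 .113 2.845
```

```text
[[0.56037017 0.18367682 0.13821422]
 [0.48573416 0.20426114 0.13928687]] [0.52305217 0.19396898 0.13875054] -0.2691062463165904
t 13.35 p [0.5217 0.1946 0.2295] yaw 2.8314 tool d [-0.0007  0.0007  0.1165] turn -0.0136 zaxis [-5.e-04 -2.e-04 -1.e+00] F [ 0.13 -0.15  0.42] j7 0.33 grip 0.0 0.05012297286707957
```

The bar is at (0.523, 0.194) with its top at 139 mm, which agrees with the first measurement. I descend and pinch it.

Request:
run_rows --rows '[[[-0.0005, 0.0005, 0.03, -0.0136], [0, 0, 0.03, 0], [0, 0, 0.025, 0], [0, 0, 0.015, 0], [0, 0, 0.01, 0], [0, 0, 0.0065, 0], [0, 0, 0, 0], [0, 0, 0, 0]]]'

```text
clock: 14.02
position: [0.5227, 0.1953, 0.1138]
tcp_rot: [0.147, 0.989, 0.0, 0.0]
force: [0.2, 0.1, -0.6]
gripper_width: 0.0502
grasp_force: 0.0
```

Request:
run_rows --rows '[[[0, 0, 0, 0], [0, 0, 0, 0], [0, 0, 0, 0], [0, 0, 0, 0], [0, 0, 0, 0], [0, 0, 0, 0], [0, 0, 0, 0], [0, 0, 0, 0], [0, 0, 0, 0], [0, 0, 0, 0]]]' --jaw 0.0 --force 90

```text
clock: 14.85
position: [0.5229, 0.1949, 0.1143]
tcp_rot: [0.147, 0.989, 0.0, 0.001]
force: [-0.4, -1.0, 6.7]
gripper_width: 0.0121
grasp_force: 88.1
```

```bash
python3 go.py .5225 .195 .233 2.845
```

```text
t 14.85 p [0.5229 0.1949 0.1143] yaw 2.8469 tool d [ 0.0002  0.     -0.1187] turn 0.0019 zaxis [ 0.0014  0.     -1.    ] F [-0.43 -1.01  6.67] j7 0.18 grip 88.13250303268433 0.012059910812360394
```

Request:
run_rows --rows '[[[0, 0, -0.002, 0], [0, 0, -0.004, 0], [0, 0, -0.006, 0], [0, 0, -0.008, 0], [0, 0, -0.01, 0], [0, 0, -0.01, 0], [0, 0, -0.01, 0], [0, 0, -0.01, 0], [0, 0, -0.01, 0], [0, 0, -0.01, 0], [0, 0, -0.01, 0], [0, 0, -0.01, 0]]]'

```text
clock: 15.85
position: [0.5224, 0.1949, 0.2143]
tcp_rot: [0.147, 0.989, -0.0, 0.0]
force: [0.2, -0.3, -6.3]
gripper_width: 0.0122
grasp_force: 87.8
```

Request:
run_rows --rows '[[[0, 0, -0.01, 0], [0, 0, -0.008, 0], [0, 0, -0.006, 0], [0, 0, -0.004, 0], [0, 0, -0.002, 0], [0, 0, 0, 0], [0, 0, 0, 0], [0, 0, 0, 0], [0, 0, 0, 0], [0, 0, 0, 0], [0, 0, 0, 0], [0, 0, 0, 0]]]'

```text
clock: 16.85
position: [0.5224, 0.1949, 0.2431]
tcp_rot: [0.147, 0.989, -0.0, -0.0]
force: [-0.2, 0.4, -5.3]
gripper_width: 0.0125
grasp_force: 87.8
```

```bash
python3 go.py .5225 .195 .233 2.845
```

Run:
```python
from h import *
c=cams();print(readout.state()["wrist_torque"])
a=cv2.resize(c["side"]["image"][150:330,120:300,::-1],None,fx=3,fy=3,interpolation=cv2.INTER_CUBIC);cv2.imwrite("pics/c6.png",a)
```

```text
t 16.85 p [0.5224 0.1949 0.2431] yaw 2.8475 tool d [-0.      0.0001  0.0101] turn 0.0025 zaxis [-3.e-04 -1.e-04 -1.e+00] F [-0.24  0.36 -5.32] j7 0.36 grip 87.8113853931427 0.012468273628112243
[ 0.09024161 -0.02700395  0.01266204]
```

View pics/c6.png

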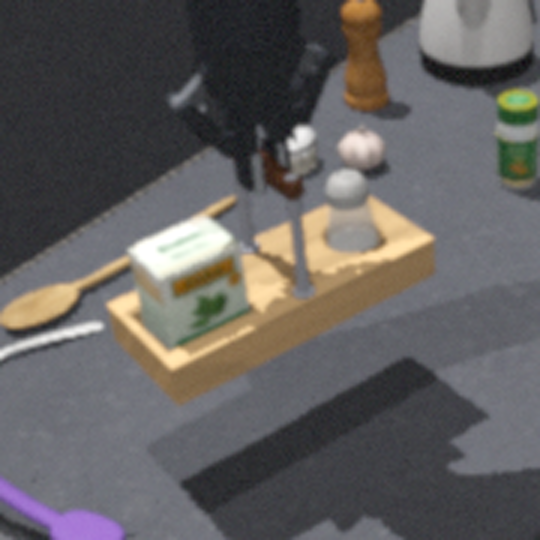

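The caddy is in the air with tea and shaker in place. Rim corners are at about (106,302), (376,197), (437,241) and (178,370). I'll check level against a level prediction and wait a little for steadiness.

Request:
run_rows --rows '[[[0, 0, 0, 0], [0, 0, 0, 0], [0, 0, 0, 0], [0, 0, 0, 0], [0, 0, 0, 0], [0, 0, 0, 0], [0, 0, 0, 0], [0, 0, 0, 0]]]'

```text
clock: 17.62
position: [0.5225, 0.1949, 0.2433]
tcp_rot: [0.147, 0.989, -0.0, -0.0]
force: [-0.0, -0.0, -6.2]
gripper_width: 0.0122
grasp_force: 87.8
```

Run:
```python
from h import *
d=camrig.get_image("side");u=np.array([np.cos(-.297),np.sin(-.297)]);v=np.array([-u[1],u[0]])
for t in(-.05,0,.05):
  P=[np.r_[np.array((.522,.195))+a*u+b*v,.165+t*b] for a,b in((.05,.12),(.05,-.12),(-.05,-.12),(-.05,.12))]
  print(t,((proj(d,P)-[120,150]+.5)*3-.5).round(0).tolist())
```

```text
-0.05 [[110.0, 310.0], [363.0, 185.0], [435.0, 233.0], [174.0, 376.0]]
0 [[109.0, 304.0], [363.0, 190.0], [435.0, 239.0], [173.0, 369.0]]
0.05 [[107.0, 298.0], [363.0, 196.0], [436.0, 245.0], [172.0, 363.0]]
```

The observed corners fit the level prediction to within about 0.02 rad, and everything is steady. I'm handing in.

```bash
python3 -c "
from station import env, camrig, readout
print(env.close_job())"
```

```text
the job is handed in; nothing more can be done
None
```

The tea box is seated square in its pocket, and the loaded caddy is held by its handle about 13 cm above the worktop, level and steady; I handed the job in at about 17.7 s, but the hand-in call returned no verdict.

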